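Seat the brass-banded tube and press the clamp button

TASK

Three tubes lie in the green three-lane fixture. With the fingertips, gently push the tube with the brass band along its lane, away from its banded end, until it is fully home against the dark end stop, without lifting it; then gently press the green button on the grey control box all the way down and let go. Leave the other two tubes, the red and yellow buttons and everything else on the bench alone, and finish clear of everything.

Things in the scene. Friction and masses are not known exactly. Their poses are not given: they have to be found in the camera images.
- fixture: Fixed 3-lane tube fixture, on either side of the bench: green base plate 250 (x) by 210 by 12 mm, origin centre of underside. Lanes along x at y = -65, 0, 65 mm; +x points away from the robot within 20 deg. Each tube lies on V supports (44 wide, to 45 mm high) at x = -45..-25 and 35..55 mm. End stop: rigid dark bar across +x end, inner face x = 100 mm, top 60 mm high.
- stop_face (a point): Point on the inner face of the end stop, middle lane, at the height of the tube axes (46 mm above the bench); axes as the fixture's. It reads x = +100 mm, y = 0 in the fixture.
- brass_tube: The tube to push: silvery, 28 mm diameter, 160 mm long, 0.16 kg, loose, with a 30 mm wide brass band near its end towards the robot. Origin at its middle on its axis, 46 mm above the bench; x points to the stop. In any lane, 18 to 40 mm short of the stop; slides easily (under 3 N). Against the rigid stop, pushing with more than 30 N damages it.
- brass_tube_near (a point): Centre of the brass-banded tube's end face towards the robot (80 mm from its middle): where to push. At home it is at x = -60 mm in the fixture.
- brass_tube_far (a point): Centre of the brass-banded tube's end face towards the stop; it meets the stop face when home (within 4 mm counts).
- blue_tube: Same tube with a blue band, in another lane, short of the stop; leave it where it is. Origin at its middle on its axis.
- plain_tube: Same tube with no band, in another lane, short of the stop; leave it where it is. Origin at its middle on its axis.
- control_box: Fixed grey control box, 110 mm (x) by 250 mm (y) by 50 mm high, dark top plate, origin at the centre of its underside. Green, red and yellow push buttons stand on its top in a row along y, 75 mm apart, in any order.
- green_top (a point): Centre of the top of the green button's cap (32 mm diameter). It is pressed straight down, 6 mm of travel; a spring returns it, fully down takes 5 N, and below that it is rigid: more than 30 N damages it.
- green (a joint): Travel of the green button: 0 up, 0.006 m fully down (0.0045 and more counts as pressed).
- red_top (a point): Centre of the top of the red button's cap, like the green one; do not press.
- red (a joint): Travel of the red button, 0 up; must stay up.
- yellow_top (a point): Centre of the top of the yellow button's cap, like the green one; do not press.
- yellow (a joint): Travel of the yellow button, 0 up; must stay up.
- flux_jar: Loose closed jar with white cap, 48 mm diameter, 60 mm high, standing between fixture and box; origin at the centre of its underside.
- mandrel: Loose copper stepped mandrel, foot 34 mm diameter, 55 mm high, standing near the robot on the bench's centre line; origin at the centre of its underside.
There are look-alikes about, which are no part of the job. What is shaped like the brass_tube but orange or purple is not meant.

How it is judged (in metres and radians):
On the way, in this order (a step that is already met when the one before it is completed fails the run):
1. the brass-banded tube is home against the end stop, lying in its lane (x of brass_tube_far in the frame of stop_face above -0.004 m and height (world z) of brass_tube below 0.052 m), for 0.2 s.
2. the green button is pressed down (all of step 1 and value of joint green above 0.0045 m), for 0.05 s.
At the end, for the whole second after the job is handed in: The brass-banded tube lies at rest in its lane within 4 mm of the end stop, the green button has been pressed (4.5 mm or more) after that and is up again, the red and yellow buttons are up, the other two tubes are within 5 mm and the jar and mandrel within 15 mm of where they began (all of step 1 and linear speed of brass_tube below 0.01 m/s and value of joint each of green, red, yellow below 0.0015 m and distance of each of blue_tube, plain_tube from where it was at the start of the episode below 0.005 m and distance of each of flux_jar, mandrel from where it was at the start of the episode below 0.015 m); the robot touches nothing.
It fails at once if the brass-banded tube is lifted more than 10 mm (height (world z) of brass_tube above 0.056 m).
It fails at once if the brass-banded tube or the green button is pushed with more than 30 N (contact force between the arm and brass_tube above 30 N or contact force between the arm and green above 30 N).
It fails at once if the green button is pressed before the tube is home (value of joint green above 0.003 m and x of brass_tube_far in the frame of stop_face below -0.006 m).
It fails at once if the red or yellow button is pressed (value of joint any of red, yellow above 0.002 m).
It fails at once if another tube is moved more than 5 mm, or the jar or mandrel more than 15 mm (distance of any of blue_tube, plain_tube from where it was at the start of the episode above 0.005 m or distance of any of flux_jar, mandrel from where it was at the start of the episode above 0.015 m).
It also fails if it takes over 48 s, if anything falls off the work surface, if the arm or the gripper's body presses on something with over 40 N, if the wrist force passes 120 N, or if a joint passes its speed limit or range.

ROBOT

A 6-joint arm with a two-finger parallel gripper is mounted at the origin on the work surface. World frame = base frame: x ahead of the robot, y to its left, z up, the work surface at z = 0. Lengths are in mm, angles in rad, forces in N, time in s.
With the tool pointing down it reaches from about 275 to 1000 mm from the base axis. Payload 8.4 kg.
Tool frame: the origin (TCP) lies midway between the tips of the shut fingers; the grasp point (between the pads) lies 19 mm behind it; z points along the fingers, y is the line along which they close (so a half turn about z gives the same grasp; the last joint's range is limited). The gripper opens to 85 mm and grips with 20 to 120 N. Pads are 22 mm wide; open, the fingers measure 114 mm over their backs; the gripper's body (76 mm by 85 mm) begins 54 mm behind the grasp point. The pads swing forward as they close: fully open they stand 13 mm farther back than shut.
Start: joints at [1.241, 0.353, 1.633, -0, 1.155, -0.002], TCP at [201.224, 591.724, 231.281] pointing down, gripper open.
Joint ranges: [-2.63, 2.63], [-0.92, 2.1], [0.06, 2.66], [-1.3, 4.44], [0, 2.69], [-3.02, 3.02]. Speed limits (rad/s): [2.22, 2.22, 2.79, 3.14, 3.14, 3.14].

INTERFACE

Orientations are given as [roll, pitch, yaw] about the fixed x, y, z axes, in that order (R = Rz(yaw) Ry(pitch) Rx(roll)).
In Python, from rig import r, cams gives the robot as it stands. The module is installed in compiled form; this text tells all that it offers.
- The arm moves only by the tool send_rows, never from a script. Its argument "targets" is one flat list of numbers, 7 for each row, row after row: the shift along the tool's x, y, z in m, then the turn, a rotation vector about the tool's x, y, z in rad, then the opening, from -1 (shut) to 1 (fully open). In form: [tx, ty, tz, wx, wy, wz, fingers, tx, ty, tz, wx, wy, wz, fingers, ...]. A call has 1 to 12 rows; each row is the pose to reach, as a shift and turn from the pose commanded when the call began, along the tool's axes at that moment; what a row does not reach only later rows make up. A row lasts 1/12 s, in which the tool goes at most 41.7 mm and 7.16 degrees, less where a joint would pass 70% of its speed; a pose out of reach is approached as far as the arm can. A call with a gripper value outside its range is refused whole. The fingers move at their own pace and stop on an object; "grip_force" is the grip in N (left out, the last holds). Time passes only in rows, so rows that repeat a pose let the fingers close. It gives the time, the measured TCP pose, the force, the opening and the grip force at its end, in the units of the state.
- r.sense(): the state, without advancing time (a new reading comes with each control period).
- cams.grab_frame(name): name is "side" or "top"; returns a dict with "color" (400x640x3 uint8, blue, green, red), "fx", "fy", "cx", "cy" (pixels), "xyz" and "attitude" of the camera in the world. Camera axes: x right, y down, z forward; pixel columns grow to the right and rows downward; lengths in mm; the calibration is good to about 2 mm. A picture is of the moment at which its call begins. There is no depth.
- r.sign_off(): hands the job in; it is judged then, once.
The state is a dict: "clock": time; "qpos": joint angles; "qvel": joint speeds; "joint_efforts": joint torques, N m; "eef_pos": TCP position; "tcp_rot": TCP orientation; "contact_force": force on the tool from outside, world axes, zero at the start; "wrist_torque": the same for the moment, N m; "opening": opening from 0.0 (shut) to 1.0 (fully open); "grasp_force": force on a finger pad.
Only numpy, scipy, OpenCV 4.12 (cv2) and the standard library are available. Lean on these libraries where they do the work, as an engineer would, in place of code of your own. Each camera call takes 0.05 s, during which the arm holds its last target. There are 200 camera calls.

## Working session

There is one attempt and no reset: what is moved stays moved. The work goes in short steps, Python scripts to look and compute and a tool call to move; the robot and the scene stay as the last step left them, time stands still between calls to the robot, and variables do not carry over. Pictures are saved under pics/ and viewed, at most 10 in all, crops included, and the job is handed in when it is done.

Besides the shell and the picture viewer there is one more tool, called after "Request:" as name(argument=value, ...), one argument or row to a line, values as JSON. send_rows: Moves the arm, as the interface text tells. Its arguments: {"type":"object","properties":{"targets":{"type":"array"},"grip_force":{"type":"number"}},"required":["targets"]}

```bash
mkdir -p pics
cat > h.py <<'E'
import numpy as np, cv2
from scipy.spatial.transform import Rotation as R
def rot(a): return R.from_euler('xyz',a).as_matrix()
def ray(f,u,v):
    d=np.array([(u-f['cx'])/f['fx'],(v-f['cy'])/f['fy'],1.]); A=np.array(f['attitude'],float)
    M=A if A.shape==(3,3) else rot(A)
    return np.array(f['xyz'],float),M@(d/np.linalg.norm(d))
def plane(f,u,v,z):
    o,d=ray(f,u,v); return o+d*(z-o[2])/d[2]
def tri(fa,pa,fb,pb):
    o1,d1=ray(fa,*pa);o2,d2=ray(fb,*pb)
    t=np.linalg.lstsq(np.c_[d1,-d2],o2-o1,rcond=None)[0]
    a=o1+d1*t[0];b=o2+d2*t[1]; return (a+b)/2,np.linalg.norm(a-b)
def proj(f,p):
    A=np.array(f['attitude'],float);M=A if A.shape==(3,3) else rot(A)
    c=M.T@(np.array(p,float)-np.array(f['xyz'],float)); return f['cx']+f['fx']*c[0]/c[2],f['cy']+f['fy']*c[1]/c[2]
E
python3 - <<'E'
from rig import r,cams
import cv2,pickle
s=r.sense();print(s)
F={}
for n in('side','top'):
    f=cams.grab_frame(n);F[n]=f;cv2.imwrite(f'pics/{n}0.png',f['color']);print({k:v for k,v in f.items() if k!='color'})
pickle.dump(F,open('F.pkl','wb'))
E
```

```text
{'clock': 0.0, 'qpos': array([ 1.24058056e+00,  3.53642161e-01,  1.63412155e+00,  1.53810075e-05,
        1.15520166e+00, -2.39756462e-03]), 'qvel': array([ 8.51093903e-05,  4.82782978e-04,  1.00333805e-04, -5.14985222e-04,
       -3.43136007e-04, -8.54501215e-04]), 'joint_efforts': array([ 9.44325948e-04, -6.05258060e+01, -3.42058825e+01,  2.13591698e-04,
        9.44887928e-03, -2.50203340e-05]), 'eef_pos': array([201.07833028, 591.27544117, 230.57080381]), 'tcp_rot': array([-3.14021997e+00, -1.73543203e-05,  2.81376822e+00]), 'contact_force': array([0.31885563, 0.57094334, 0.2523387 ]), 'wrist_torque': array([-0.05860743, -0.01029163, -0.09127685]), 'grasp_force': 0.0, 'opening': 1.0004374266198626}
{'fx': 368.74094609605953, 'fy': 368.74094609605953, 'cx': 322.1452493234239, 'cy': 200.9116203305861, 'xyz': array([406.67292944, 527.85752755, 597.18538718]), 'attitude': array([-2.32194481, -0.01141629, -2.87500888])}
{'fx': 480.68932754598166, 'fy': 480.68932754598166, 'cx': 313.6071105443136, 'cy': 199.99339274371167, 'xyz': array([ 435.84182682,  -10.53534378, 1119.35648685]), 'attitude': array([-3.07149026, -0.0118441 , -1.54598042])}
```

View pics/side0.png

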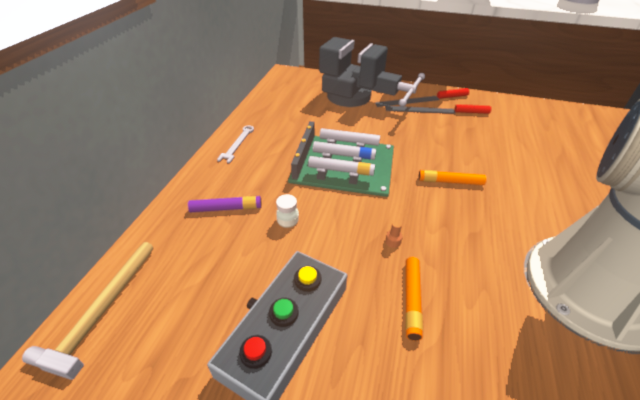

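View pics/top0.png

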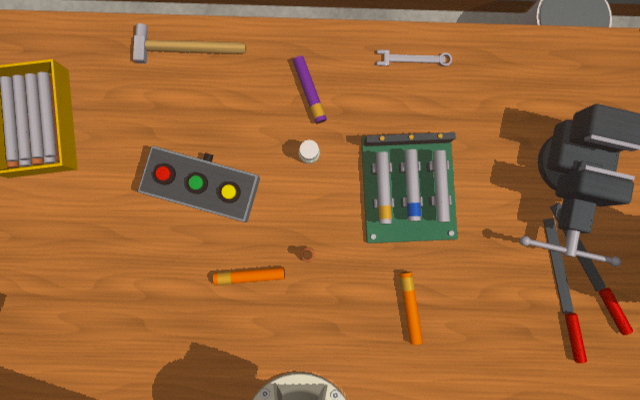

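The top view has the fixture at (410,190) and the side view has it at (345,160). The box is at top (198,183), with the green button at (196,183) there and side (284,310).

What could be taken for the brass tube, by top-view pixel:
- Banded silver tube at (384,188): chosen, seen at side (342,166).
- Blue-banded tube at (413,185).
- Plain tube at (442,187).
- Orange tubes at (248,276) and (411,307).
- Purple tube at (310,90).
- Tubes in the bin at (30,115).

Next I check this in a close crop and measure.

Run:
```python
import pickle,cv2,numpy as np
from h import *
F=pickle.load(open('F.pkl','rb'))
t,s=F['top'],F['side']
a=cv2.resize(t['color'][125:250,345:470],None,fx=4,fy=4,interpolation=2)[:500,:]
b=cv2.resize(s['color'][115:205,280:410],None,fx=2.3,fy=2.3,interpolation=2)
c=np.zeros((500,800,3),np.uint8);c[:,:500]=a;c[:b.shape[0],500:500+b.shape[1]]=b[:,:300]
cv2.imwrite('pics/crop.png',c)
def blobs(f,lo,hi,box,n=1):
    x0,y0,x1,y1=box;hsv=cv2.cvtColor(f['color'],cv2.COLOR_BGR2HSV)
    m=np.zeros(hsv.shape[:2],np.uint8);m[y0:y1,x0:x1]=cv2.inRange(hsv,lo,hi)[y0:y1,x0:x1]
    k,l,st,ce=cv2.connectedComponentsWithStats(m)
    i=1+np.argmax(st[1:,4]);return ce[i],st[i],(l==i).astype(np.uint8)
box={'t':(140,140,265,225),'s':(210,250,350,400)}
for n,lo,hi in(('green',(50,120,70),(80,255,255)),('yellow',(22,150,120),(32,255,255)),('red',(0,200,120),(5,255,255))):
    x=blobs(t,lo,hi,box['t']);y=blobs(s,lo,hi,box['s'])
    print(n,x[0],x[1][4],y[0],y[1][4],*tri(t,x[0],s,y[0]))
lo,hi=(10,130,100),(26,255,255)
x=blobs(t,lo,hi,(376,195,396,228));y=blobs(s,lo,hi,(352,158,378,178))
print('band',x[:2],y[:2],*tri(t,x[0],s,y[0]))
x=blobs(t,(100,150,80),(125,255,255),(400,190,425,225));y=blobs(s,(100,150,80),(125,255,255),(355,140,380,165))
print('blue',x[:2],y[:2],*tri(t,x[0],s,y[0]))
# base plate outline
x=blobs(t,(55,80,30),(90,255,140),(350,125,470,250))
h=cv2.convexHull(np.argwhere(x[2])[:,::-1].astype(np.int32))
rc=cv2.minAreaRect(h);P=cv2.boxPoints(rc)
for p in P: print('plate',p,plane(t,*p,12).round(1))
# tubes in top
hsv=cv2.cvtColor(t['color'],cv2.COLOR_BGR2HSV)
x=blobs(t,(0,0,90),(180,70,255),(374,146,394,215))
print('silver',x[0],x[1],cv2.fitLine(np.argwhere(x[2])[:,::-1].astype(np.float32),cv2.DIST_L2,0,.01,.01).ravel())
rc=cv2.minAreaRect(np.argwhere(x[2])[:,::-1].astype(np.float32));
for p in cv2.boxPoints(rc): print(p,plane(t,*p,50).round(1))
j=blobs(t,(0,0,130),(180,60,255),(295,135,325,167));print('jar',j[0],plane(t,*j[0],60))
```

```text
green [195.4137931  182.20114943] 174 [282.7327044  308.35849057] 318 [543.57260539 239.31463081  67.0389796 ] 2.190389690818581
yellow [228.2748538  191.35672515] 171 [307.07342657 274.73426573] 286 [525.16003696 166.55621913  67.05372596] 1.9315803246469196
red [162.55487805 172.89634146] 164 [254.13089005 348.01832461] 382 [562.12418445 312.1534377   66.92541749] 2.004031233004072
band (array([384.82317073, 211.99390244]), array([379, 206,  13,  13, 164], dtype=int32)) (array([363.34090909, 168.03030303]), array([357, 162,  13,  13, 132], dtype=int32)) [ 489.53089167 -181.02468075   48.01554694] 1.9180424058327186
blue (array([414.18791946, 209.14765101]), array([408, 203,  13,  13, 149], dtype=int32)) (array([365.08450704, 150.5915493 ]), array([361, 147,  10,   8,  71], dtype=int32)) [ 497.42737454 -245.41635667   53.85516608] 2.2957889505353513
plate [362.75717 145.00983] [ 645.3 -133.1   12. ]
plate [452.48807 141.3721 ] [ 659.6 -342.9   12. ]
plate [456.431   238.63116] [ 433.1 -353.    12. ]
plate [366.7001  242.26889] [ 419.7 -146.1   12. ]
silver [383.5414966  179.42176871] [374 151  20  57 735] [2.8418247e-02 9.9959612e-01 3.8354150e+02 1.7942177e+02]
[374. 151.] [ 625.2 -154.4   50. ]
[393. 151.] [ 626.3 -197.2   50. ]
[393. 207.] [ 500.1 -198.9   50. ]
[374. 207.] [ 499.  -156.4   50. ]
jar [309.01461988 150.55263158] [620.51258288  -8.28000756  60.        ]
```

View pics/crop.png

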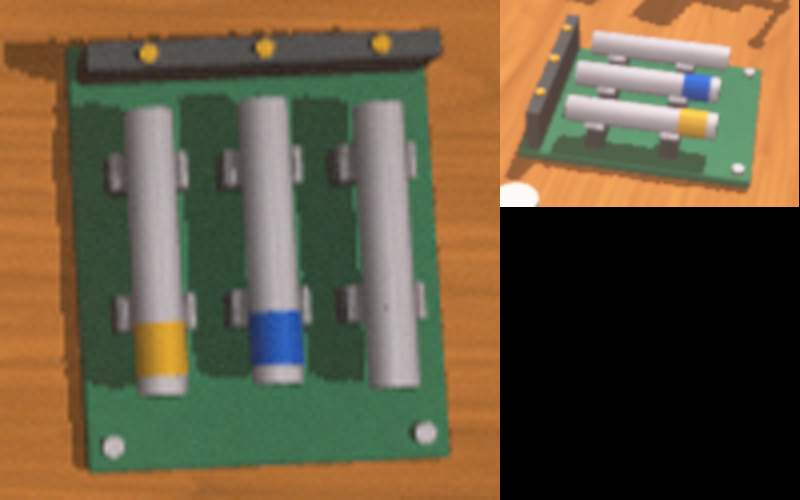

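The crop confirms it: the brass-banded tube is in the left (+y) lane. Its near end is at top px (385.7,223.7) and its far end at (382,151.7), with a gap before the dark stop bar.

```bash
cat >> h.py <<'E'
def totool(p,yaw,s):
    M=rot(s['tcp_rot']);G=rot([np.pi,0,yaw])
    return (M.T@(np.array(p,float)-s['eef_pos'])/1000).round(4),R.from_matrix(M.T@G).as_rotvec().round(4)
E
python3 - <<'E'
import pickle
from h import *
from rig import r
F=pickle.load(open('F.pkl','rb'));t=F['top'];s=F['side']
S=lambda x,y:(345+x/4,125+y/4)
for n,a,b in(('brass',(162,394),(148,107)),('blue',(278,382),(264,98)),('plain',(395,386),(378,101))):
    A=plane(t,*S(*a),52);B=plane(t,*S(*b),52);d=A-B;print(n,A.round(1),B.round(1),np.linalg.norm(d).round(1),'yaw',np.arctan2(-d[1],-d[0]).round(4))
# near/far ends of brass by two views
Q=lambda x,y:(280+(x-500)/2.3,115+y/2.3)
print('near',tri(t,S(162,394),s,Q(717,124)),'far',tri(t,S(148,107),s,Q(567,108)))
st=[plane(t,*S(*p),60) for p in((88,70),(440,57))];print('stop inner top edge',st)
e=st[0]-st[1];print('stop yaw',np.arctan2(-e[0],e[1]))
pl=[plane(t,*S(*p),12) for p in((90,470),(449,456),(70,47))];print('plate corners',pl)
e=pl[0]-pl[1];print(np.arctan2(-e[0],e[1]))
print(totool((425,-186,150),3.2,r.sense()))
E
```

```text
brass [ 462.8 -182.3   52. ] [ 623.6 -172.2   52. ] 161.1 yaw 0.0632
blue [ 471.1 -246.9   52. ] [ 630.5 -237.4   52. ] 159.6 yaw 0.0595
plain [ 470.5 -312.2   52. ] [ 630.5 -301.6   52. ] 160.3 yaw 0.0657
near (array([ 463.49104171, -182.65872755,   49.81241676]), np.float64(1.2168457023935988)) far (array([ 625.08526479, -173.45038684,   43.54700541]), np.float64(0.0006079631583515733))
stop inner top edge [array([ 642.1250655 , -137.13611568,   60.        ]), array([ 654.81296411, -334.07756621,   60.        ])]
stop yaw 0.0643358127952068
plate corners [array([ 419.17755241, -147.97853196,   12.        ]), array([ 432.30760811, -354.90282394,   12.        ]), array([ 664.75264674, -132.12804742,   12.        ])]
0.06336847167613145
(array([-0.4623, -0.6638,  0.0815]), array([-1.200e-03, -2.000e-04, -3.862e-01]))
```

Request:
send_rows(
  targets=[-0.04, -0.055, 0, 0, 0, -0.1, -1, -0.08, -0.11, 0, 0, 0, -0.2, -1, -0.1, -0.145, 0, 0, 0, -0.3, -1, -0.12, -0.175, 0, 0, 0, -0.391, -1, -0.145, -0.21, 0, 0, 0, -0.391, -1, -0.17, -0.245, 0, 0, 0, -0.391, -1, -0.195, -0.28, 0, 0, 0, -0.391, -1, -0.22, -0.315, 0, 0, 0, -0.391, -1, -0.245, -0.35, 0, 0, 0, -0.391, -1, -0.27, -0.385, 0, 0, 0, -0.391, -1, -0.295, -0.42, 0, 0, 0, -0.391, -1, -0.32, -0.455, 0, 0, 0, -0.391, -1],
)

```text
clock: 1.1
eef_pos: [341.3, 110.0, 231.4]
tcp_rot: [3.141, 0.001, -3.078]
contact_force: [1.2, 0.6, 0.2]
opening: 0.001
grasp_force: 0.0
```

Run:
```python
from h import *
from rig import r
s=r.sense();print(s['qpos'],s['contact_force'],s['opening'],s['eef_pos'],s['tcp_rot'],totool((427,-184.6,120),3.205,s))
```

```text
[ 3.07504548e-01 -8.64575602e-02  2.15132012e+00 -1.87308829e-05
  1.07621738e+00 -1.32703975e+00] [1.22324902 0.56142739 0.19806992] 0.001366781463227653 [341.29465373 109.95563498 231.37213788] [ 3.14148492e+00  5.01529598e-04 -3.07783583e+00] (array([-0.0667, -0.2994,  0.1114]), array([0.0001, 0.0005, 0.0003]))
```

Request:
send_rows(
  targets=[0, 0, 0, 0, 0, 0, -1, 0, 0, 0, 0, 0, 0, -1, 0, 0, 0, 0, 0, 0, -1],
)

```text
clock: 1.35
eef_pos: [341.4, 111.7, 231.2]
tcp_rot: [3.141, -0.0, -3.08]
contact_force: [-0.3, 0.9, -0.2]
opening: 0.002
grasp_force: 0.0
```

Run:
```python
from h import *
from rig import r
s=r.sense();print(totool((427,-184.6,120),3.205,s))
```

```text
(array([-0.0674, -0.301 ,  0.1111]), array([ 0.0003, -0.0003, -0.0022]))
```

Request:
send_rows(
  targets=[-0.007, -0.03, 0, 0, 0, 0, -1, -0.014, -0.06, 0, 0, 0, 0, -1, -0.021, -0.09, 0, 0, 0, 0, -1, -0.027, -0.12, 0, 0, 0, 0, -1, -0.034, -0.15, 0, 0, 0, 0, -1, -0.04, -0.18, 0, 0, 0, 0, -1, -0.047, -0.21, 0, 0, 0, 0, -1, -0.054, -0.24, 0.03, 0, 0, 0, -1, -0.06, -0.27, 0.06, 0, 0, 0, -1, -0.067, -0.301, 0.09, 0, 0, 0, -1, -0.067, -0.301, 0.111, 0, 0, 0, -1, -0.067, -0.301, 0.111, 0, 0, 0, -1],
)

```text
clock: 2.35
eef_pos: [425.9, -182.7, 116.2]
tcp_rot: [3.138, -0.006, -3.077]
contact_force: [-1.9, 0.7, -0.6]
opening: -0.002
grasp_force: 0.0
```

Request:
send_rows(
  targets=[0, 0, 0, 0, 0, 0, -1, 0, 0, 0, 0, 0, 0, -1],
)

```text
clock: 2.52
eef_pos: [428.0, -182.8, 121.1]
tcp_rot: [3.141, 0.0, -3.076]
contact_force: [-0.1, 0.6, 0.6]
opening: 0.002
grasp_force: 0.0
```

Run:
```python
from h import *
from rig import r,cams
s=r.sense();print(s['eef_pos'],s['tcp_rot'],totool((427,-184.6,38),3.205,s))
f=cams.grab_frame('top');cv2.imwrite('pics/a.png',cv2.resize(f['color'][125:265,340:470],None,fx=4,fy=4))
```

```text
[ 427.99997288 -182.76685858  121.11980256] [ 3.14135308e+00  7.64363667e-05 -3.07603573e+00] (array([ 0.0011, -0.0018,  0.0831]), array([0.0002, 0.0001, 0.0021]))
```

View pics/a.png

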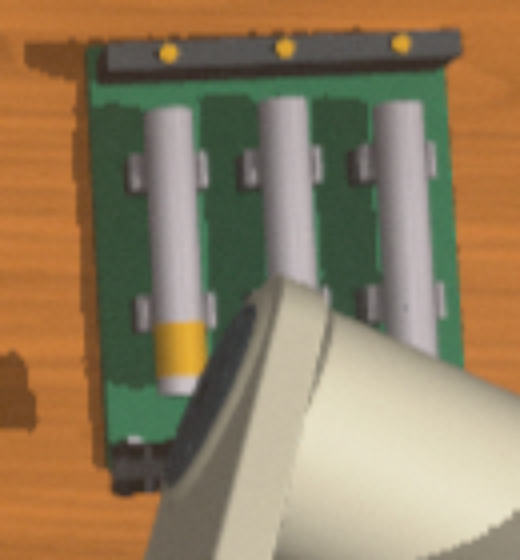

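The gripper, at crop (140,465), stands just short of the banded near end at (180,390). The tubes have not moved. I descend behind the tube.

Request:
send_rows(
  targets=[0.001, -0.002, 0.025, 0, 0, 0, -1, 0.001, -0.002, 0.05, 0, 0, 0, -1, 0.001, -0.002, 0.07, 0, 0, 0, -1, 0.001, -0.002, 0.083, 0, 0, 0, -1, 0.001, -0.002, 0.083, 0, 0, 0, -1, 0.001, -0.002, 0.083, 0, 0, 0, -1],
)

```text
clock: 3.07
eef_pos: [427.1, -185.8, 38.3]
tcp_rot: [-3.141, 0.001, -3.077]
contact_force: [0.7, 0.5, -0.1]
opening: 0.002
grasp_force: 0.0
```

Run:
```python
from h import *
from rig import r,cams
s=r.sense();print(s['eef_pos'],s['contact_force'])
f=cams.grab_frame('side');cv2.imwrite('pics/b.png',cv2.resize(f['color'][100:210,280:420],None,fx=5,fy=5))
```

```text
[ 427.12830533 -185.80492553   38.34158847] [ 0.73444495  0.54263185 -0.11171071]
```

View pics/b.png

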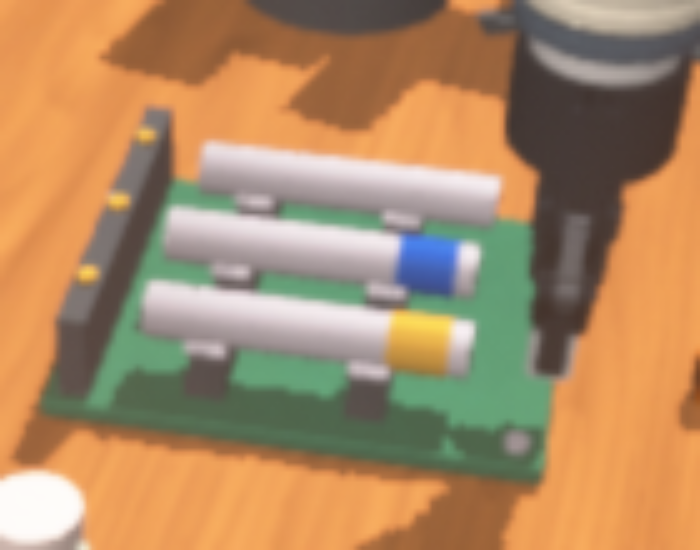

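The fingertips, at crop (550,355), are level with the tube's end face at (468,347), with a clear gap between. I start the slow push.

Request:
send_rows(
  targets=[-0.005, 0, 0, 0, 0, 0, -1, -0.01, 0, 0, 0, 0, 0, -1, -0.014, 0, 0, 0, 0, 0, -1, -0.018, 0, 0, 0, 0, 0, -1, -0.021, 0, 0, 0, 0, 0, -1, -0.024, 0, 0, 0, 0, 0, -1, -0.027, 0, 0, 0, 0, 0, -1, -0.03, 0, 0, 0, 0, 0, -1, -0.033, 0, 0, 0, 0, 0, -1, -0.036, 0, 0, 0, 0, 0, -1, -0.036, 0, 0, 0, 0, 0, -1, -0.036, 0, 0, 0, 0, 0, -1],
)

```text
clock: 4.12
eef_pos: [462.8, -184.1, 37.3]
tcp_rot: [-3.141, 0.0, -3.078]
contact_force: [-0.4, -0.2, 0.2]
opening: -0.001
grasp_force: 0.0
```

Run:
```python
from h import *
from rig import r,cams
s=r.sense();print(s['eef_pos'],s['contact_force'])
f=cams.grab_frame('side');cv2.imwrite('pics/c.png',cv2.resize(f['color'][100:210,280:420],None,fx=5,fy=5))
```

```text
[ 462.75384864 -184.12516045   37.26007388] [-0.39026814 -0.2229371   0.23395663]
```

View pics/c.png

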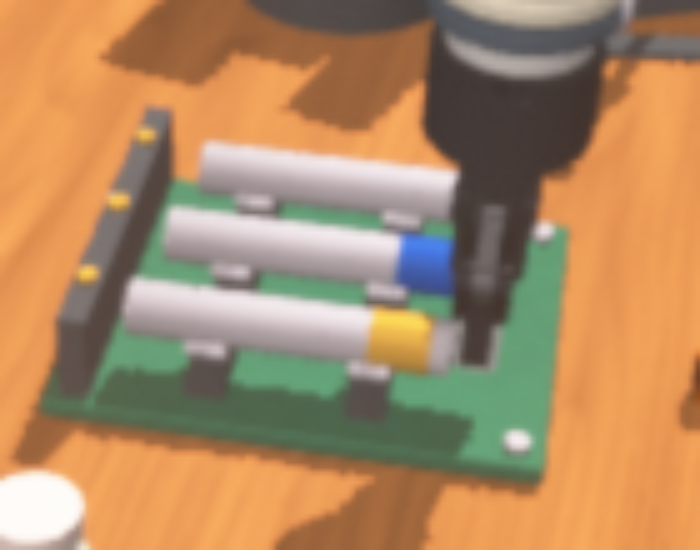

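The tube's far end moved from crop x 143 to 127, about 10 mm, still in its lane. About 10 mm remain, so I continue more slowly.

Request:
send_rows(
  targets=[-0.002, 0, 0, 0, 0, 0, -1, -0.004, 0, 0, 0, 0, 0, -1, -0.005, 0, 0, 0, 0, 0, -1, -0.006, 0, 0, 0, 0, 0, -1, -0.007, 0, 0, 0, 0, 0, -1],
)

```text
clock: 4.58
eef_pos: [469.4, -183.6, 37.2]
tcp_rot: [3.142, -0.0, -3.078]
contact_force: [-0.8, 0.4, -0.1]
opening: -0.0
grasp_force: 0.5
```

Request:
send_rows(
  targets=[-0.0005, 0, 0, 0, 0, 0, -1, -0.001, 0, 0, 0, 0, 0, -1],
)

```text
clock: 4.75
eef_pos: [470.4, -183.6, 37.2]
tcp_rot: [3.142, -0.0, -3.078]
contact_force: [-0.8, -0.0, -0.3]
opening: 0.001
grasp_force: 0.5
```

Request:
send_rows(
  targets=[-0.0005, 0, 0, 0, 0, 0, -1, -0.001, 0, 0, 0, 0, 0, -1],
)

```text
clock: 4.92
eef_pos: [471.4, -183.5, 37.3]
tcp_rot: [3.142, -0.0, -3.078]
contact_force: [-0.4, 0.2, 0.1]
opening: 0.003
grasp_force: 0.5
```

Request:
send_rows(
  targets=[-0.0005, 0, 0, 0, 0, 0, -1, -0.001, 0, 0, 0, 0, 0, -1],
)

```text
clock: 5.08
eef_pos: [472.4, -183.5, 37.3]
tcp_rot: [3.142, -0.0, -3.078]
contact_force: [-1.0, 0.6, 0.4]
opening: 0.0
grasp_force: 0.6
```

Request:
send_rows(
  targets=[-0.0005, 0, 0, 0, 0, 0, -1, -0.001, 0, 0, 0, 0, 0, -1],
)

```text
clock: 5.25
eef_pos: [473.4, -183.4, 37.3]
tcp_rot: [3.142, -0.0, -3.078]
contact_force: [-1.8, 0.8, 1.1]
opening: -0.002
grasp_force: 0.6
```

Run:
```python
from h import *
from rig import r,cams
f=cams.grab_frame('top');a=f['color'][125:255,350:460]
g=cams.grab_frame('side');b=g['color'][100:205,290:370]
c=np.zeros((520,780,3),np.uint8)
a=cv2.resize(a,None,fx=4,fy=4,interpolation=2);b=cv2.resize(b,None,fx=4,fy=4,interpolation=2)
c[:a.shape[0],:440]=a;c[:b.shape[0],450:450+b.shape[1]]=b
cv2.imwrite('pics/d.png',c)
```

```text
(no output)
```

View pics/d.png

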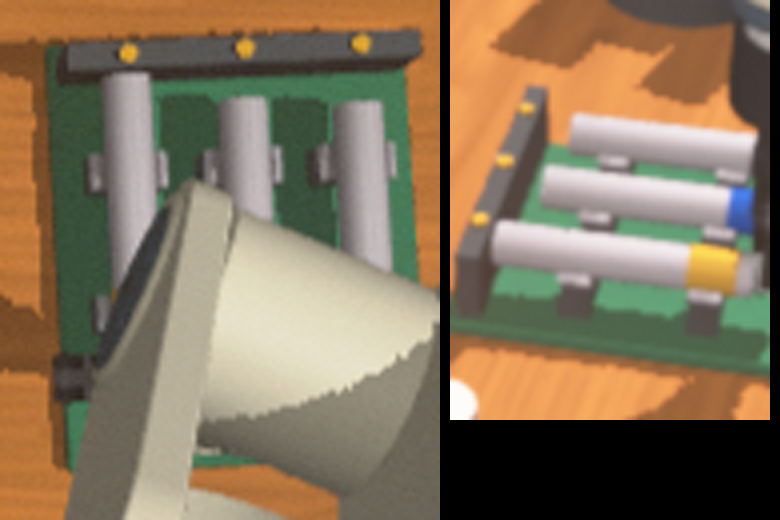

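The far end, at crop (128,75) in the top view and (495,245) in the side view, is now close to the stop bar. I go on in small steps until the force rises.

Request:
send_rows(
  targets=[-0.0003, 0, 0, 0, 0, 0, -1, -0.0006, 0, 0, 0, 0, 0, -1],
)

```text
clock: 5.52
eef_pos: [474.0, -183.4, 37.3]
tcp_rot: [3.142, -0.0, -3.078]
contact_force: [-1.5, 0.6, 0.7]
opening: -0.001
grasp_force: 0.6
```

Request:
send_rows(
  targets=[-0.0003, 0, 0, 0, 0, 0, -1, -0.0006, 0, 0, 0, 0, 0, -1],
)

```text
clock: 5.68
eef_pos: [474.5, -183.3, 37.3]
tcp_rot: [3.142, -0.0, -3.078]
contact_force: [-0.3, 0.4, 0.3]
opening: -0.002
grasp_force: 0.6
```

Request:
send_rows(
  targets=[-0.0003, 0, 0, 0, 0, 0, -1, -0.0006, 0, 0, 0, 0, 0, -1],
)

```text
clock: 5.85
eef_pos: [475.2, -183.3, 37.3]
tcp_rot: [3.142, -0.0, -3.078]
contact_force: [-1.0, 0.0, 0.7]
opening: -0.001
grasp_force: 0.7
```

Request:
send_rows(
  targets=[-0.0003, 0, 0, 0, 0, 0, -1, -0.0006, 0, 0, 0, 0, 0, -1],
)

```text
clock: 6.02
eef_pos: [475.7, -183.2, 37.3]
tcp_rot: [3.141, -0.0, -3.078]
contact_force: [-2.7, 0.5, 0.6]
opening: 0.005
grasp_force: 1.3
```

Request:
send_rows(
  targets=[-0.0002, 0, 0, 0, 0, 0, -1, -0.0004, 0, 0, 0, 0, 0, -1],
)

```text
clock: 6.18
eef_pos: [475.7, -183.2, 37.2]
tcp_rot: [3.141, -0.001, -3.078]
contact_force: [-4.2, 0.4, 2.3]
opening: 0.001
grasp_force: 2.2
```

Request:
send_rows(
  targets=[-0.0002, 0, 0, 0, 0, 0, -1, -0.0004, 0, 0, 0, 0, 0, -1],
)

```text
clock: 6.35
eef_pos: [475.7, -183.1, 37.2]
tcp_rot: [3.141, -0.002, -3.078]
contact_force: [-7.2, -1.8, 5.0]
opening: -0.001
grasp_force: 3.3
```

The TCP has stopped at x 475.7 while the force climbs to 7 N, so the tube is home. I back off and rise.

Request:
send_rows(
  targets=[0.001, 0, 0, 0, 0, 0, -1, 0.005, 0, 0, 0, 0, 0, -1, 0.015, 0, 0, 0, 0, 0, -1, 0.03, 0, 0, 0, 0, 0, -1, 0.045, 0, 0, 0, 0, 0, -1, 0.045, 0, -0.02, 0, 0, 0, -1, 0.045, 0, -0.05, 0, 0, 0, -1, 0.045, 0, -0.08, 0, 0, 0, -1, 0.045, 0, -0.11, 0, 0, 0, -1, 0.045, 0, -0.13, 0, 0, 0, -1, 0.045, 0, -0.13, 0, 0, 0, -1, 0.045, 0, -0.13, 0, 0, 0, -1],
)

```text
clock: 7.35
eef_pos: [432.0, -186.4, 168.3]
tcp_rot: [-3.14, 0.003, -3.079]
contact_force: [-0.1, 1.0, -0.7]
opening: -0.001
grasp_force: 0.0
```

Run:
```python
from h import *
from rig import r
s=r.sense();print(s['eef_pos'],s['contact_force'],s['qpos'],totool((543.6,239.3,167),s['tcp_rot'][2],s))
```

```text
[ 432.03746824 -186.41068452  168.29840322] [-0.09525189  0.96939383 -0.7003112 ] [-4.10580841e-01  1.89116687e-01  2.01852640e+00  9.58718080e-05
  9.30681699e-01 -2.04446906e+00] (array([-0.1382,  0.4178,  0.0011]), array([-0.0014,  0.0029, -0.    ]))
```

Request:
send_rows(
  targets=[-0.011, 0.033, 0, 0, 0, 0, -1, -0.022, 0.066, 0, 0, 0, 0, -1, -0.033, 0.1, 0, 0, 0, 0, -1, -0.044, 0.133, 0, 0, 0, 0, -1, -0.055, 0.166, 0, 0, 0, 0, -1, -0.066, 0.2, 0, 0, 0, 0, -1, -0.077, 0.233, 0, 0, 0, 0, -1, -0.088, 0.266, 0, 0, 0, 0, -1, -0.099, 0.3, 0, 0, 0, 0, -1, -0.11, 0.333, 0, 0, 0, 0, -1, -0.121, 0.366, 0, 0, 0, 0, -1, -0.13, 0.39, 0, 0, 0, 0, -1],
)

```text
clock: 8.35
eef_pos: [536.1, 213.6, 165.4]
tcp_rot: [-3.141, -0.002, -3.077]
contact_force: [-0.0, 0.6, 0.9]
opening: 0.002
grasp_force: 0.0
```

Request:
send_rows(
  targets=[-0.008, 0.028, 0, 0, 0, 0, -1, -0.008, 0.028, 0, 0, 0, 0, -1, -0.008, 0.028, 0, 0, 0, 0, -1],
)

```text
clock: 8.6
eef_pos: [542.0, 240.5, 165.3]
tcp_rot: [-3.141, -0.002, -3.076]
contact_force: [-0.7, 0.2, -1.2]
opening: -0.002
grasp_force: 0.0
```

Run:
```python
from h import *
from rig import r,cams
s=r.sense();print(s['eef_pos'],s['contact_force'],totool((543.6,239.3,80),s['tcp_rot'][2],s))
f=cams.grab_frame('top');a=cv2.resize(f['color'][130:255,340:470],None,fx=4,fy=4,interpolation=2)
cv2.imwrite('pics/e.png',a)
```

```text
[542.04135062 240.51492282 165.33806487] [-0.66419168  0.17651092 -1.16860908] (array([-0.0017, -0.0012,  0.0853]), array([-0.0009, -0.0023,  0.    ]))
```

View pics/e.png

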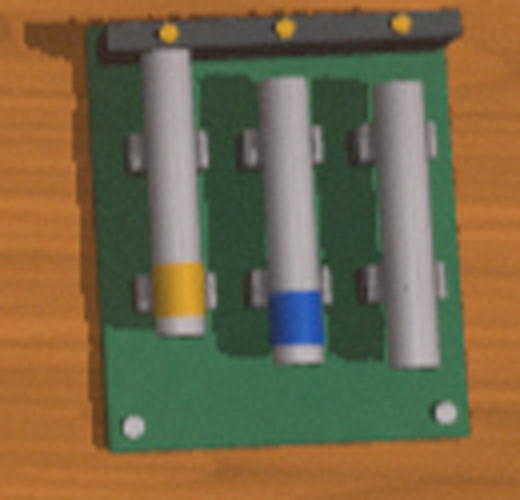

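The brass tube's far end, at crop (165,48), touches the stop, and the other two tubes are where they were. I descend above the green button.

Request:
send_rows(
  targets=[-0.002, -0.001, 0.025, 0, 0, 0, -1, -0.002, -0.001, 0.05, 0, 0, 0, -1, -0.002, -0.001, 0.07, 0, 0, 0, -1, -0.002, -0.001, 0.08, 0, 0, 0, -1, -0.002, -0.001, 0.083, 0, 0, 0, -1, -0.002, -0.001, 0.083, 0, 0, 0, -1],
)

```text
clock: 9.15
eef_pos: [544.5, 237.9, 83.6]
tcp_rot: [-3.141, -0.002, -3.079]
contact_force: [-0.1, 0.4, 0.4]
opening: -0.001
grasp_force: 0.0
```

Run:
```python
from h import *
from rig import r,cams
g=cams.grab_frame('side');cv2.imwrite('pics/f.png',cv2.resize(g['color'][220:380,210:370],None,fx=3.5,fy=3.5,interpolation=2))
```

```text
(no output)
```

View pics/f.png

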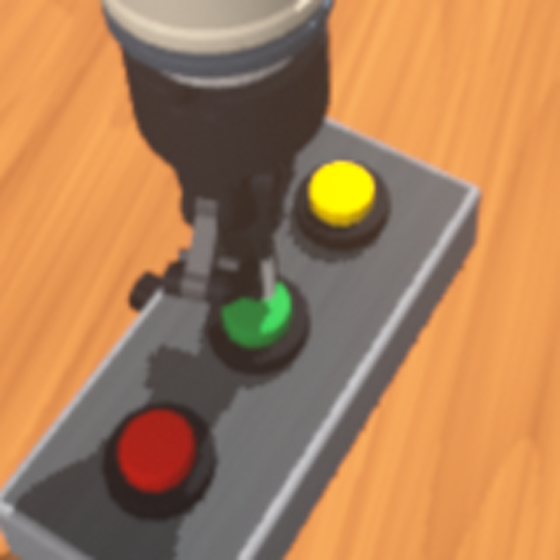

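The fingertips, at crop (245,290), are above the green cap at (257,315), and red and yellow are clear. I press slowly.

Request:
send_rows(
  targets=[0, 0.001, 0.002, 0, 0, 0, -1, 0, 0.001, 0.004, 0, 0, 0, -1, 0, 0.001, 0.006, 0, 0, 0, -1, 0, 0.001, 0.008, 0, 0, 0, -1, 0, 0.001, 0.01, 0, 0, 0, -1, 0, 0.001, 0.012, 0, 0, 0, -1],
)

```text
clock: 9.7
eef_pos: [545.0, 240.0, 72.2]
tcp_rot: [3.142, 0.0, -3.078]
contact_force: [-0.6, -0.2, 0.6]
opening: -0.004
grasp_force: 0.0
```

Request:
send_rows(
  targets=[0, 0, 0.001, 0, 0, 0, -1, 0, 0, 0.002, 0, 0, 0, -1],
)

```text
clock: 9.87
eef_pos: [545.0, 240.0, 70.2]
tcp_rot: [3.142, -0.0, -3.078]
contact_force: [-1.2, -0.3, 2.0]
opening: 0.005
grasp_force: 1.2
```

Request:
send_rows(
  targets=[0, 0, 0.0005, 0, 0, 0, -1, 0, 0, 0.001, 0, 0, 0, -1],
)

```text
clock: 10.03
eef_pos: [545.0, 240.0, 69.3]
tcp_rot: [3.142, -0.0, -3.078]
contact_force: [-0.7, -0.5, 3.3]
opening: -0.003
grasp_force: 1.4
```

Request:
send_rows(
  targets=[0, 0, 0.0005, 0, 0, 0, -1, 0, 0, 0.001, 0, 0, 0, -1],
)

```text
clock: 10.2
eef_pos: [545.1, 240.0, 68.4]
tcp_rot: [3.141, 0.0, -3.078]
contact_force: [-0.5, 0.5, 3.5]
opening: -0.001
grasp_force: 1.7
```

Request:
send_rows(
  targets=[0, 0, 0.0005, 0, 0, 0, -1, 0, 0, 0.001, 0, 0, 0, -1],
)

```text
clock: 10.37
eef_pos: [545.0, 240.0, 67.4]
tcp_rot: [3.142, 0.0, -3.078]
contact_force: [-1.7, 0.1, 4.3]
opening: -0.004
grasp_force: 2.0
```

Request:
send_rows(
  targets=[0, 0, 0.0003, 0, 0, 0, -1, 0, 0, 0.0006, 0, 0, 0, -1],
)

```text
clock: 10.53
eef_pos: [545.0, 240.0, 66.7]
tcp_rot: [3.142, 0.0, -3.078]
contact_force: [-0.9, -0.1, 3.5]
opening: -0.006
grasp_force: 2.2
```

Request:
send_rows(
  targets=[0, 0, 0.0003, 0, 0, 0, -1, 0, 0, 0.0006, 0, 0, 0, -1],
)

```text
clock: 10.7
eef_pos: [545.0, 240.0, 66.1]
tcp_rot: [3.141, 0.0, -3.078]
contact_force: [-0.5, 0.2, 4.1]
opening: -0.001
grasp_force: 2.4
```

Request:
send_rows(
  targets=[0, 0, 0.0003, 0, 0, 0, -1, 0, 0, 0.0006, 0, 0, 0, -1],
)

```text
clock: 10.87
eef_pos: [545.1, 240.0, 66.0]
tcp_rot: [3.141, 0.0, -3.078]
contact_force: [-3.5, -0.7, 12.5]
opening: 0.001
grasp_force: 6.3
```

Request:
send_rows(
  targets=[0, 0, 0.0002, 0, 0, 0, -1, 0, 0, 0.0004, 0, 0, 0, -1],
)

```text
clock: 11.03
eef_pos: [545.1, 240.1, 65.9]
tcp_rot: [3.141, 0.0, -3.078]
contact_force: [-4.1, -1.2, 15.3]
opening: -0.0
grasp_force: 7.7
```

The button is at the bottom: z has stopped at 66 with 15 N, about 6 mm below where contact began at roughly 72. I let go and rise clear.

Request:
send_rows(
  targets=[0, 0, -0.001, 0, 0, 0, -1, 0, 0, -0.004, 0, 0, 0, -1, 0, 0, -0.01, 0, 0, 0, -1, 0, 0, -0.03, 0, 0, 0, -1, 0, 0, -0.06, 0, 0, 0, -1, 0, 0, -0.09, 0, 0, 0, -1, 0, 0, -0.12, 0, 0, 0, -1, 0, 0, -0.15, 0, 0, 0, -1, 0, 0.02, -0.15, 0, 0, 0, -1, 0.05, 0.03, -0.15, 0, 0, 0, -1, 0.08, 0.03, -0.15, 0, 0, 0, -1, 0.08, 0.03, -0.15, 0, 0, 0, -1],
)

```text
clock: 12.03
eef_pos: [456.4, 263.6, 213.9]
tcp_rot: [-3.139, -0.006, -3.077]
contact_force: [0.7, -0.6, -1.5]
opening: 0.0
grasp_force: 0.0
```

Request:
send_rows(
  targets=[0.05, 0.05, 0, 0, 0, 0, -1, 0.05, 0.05, 0, 0, 0, 0, -1, 0.05, 0.05, 0, 0, 0, 0, -1, 0.05, 0.05, 0, 0, 0, 0, -1, 0.05, 0.05, 0, 0, 0, 0, -1],
)

```text
clock: 12.45
eef_pos: [410.4, 311.5, 215.2]
tcp_rot: [-3.141, 0.0, -3.077]
contact_force: [-0.3, -0.3, -1.2]
opening: 0.003
grasp_force: 0.0
```

Run:
```python
from rig import r,cams
import cv2
print(r.sense()['contact_force'],abs(r.sense()['qvel']).max())
cv2.imwrite('pics/g.png',cams.grab_frame('top')['color'])
```

```text
[-0.31924922 -0.31287382 -1.15200962] 0.019687011951953888
```

View pics/g.png

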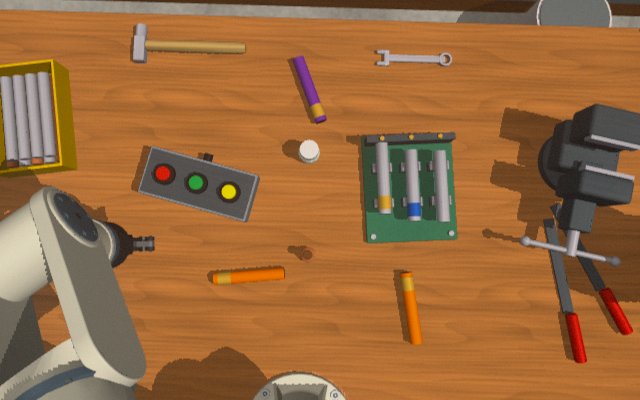

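The brass tube, at top (383,178), is against the stop. The jar at (309,151), the mandrel at (305,253) and the other tubes have not moved, and the arm is clear of everything. I hand it in.

```bash
python3 -c "
from rig import r
print(r.sign_off())"
```

```text
the job is handed in; nothing more can be done
None
```

The brass-banded tube was pushed home against the stop (7 N measured), the green button was pressed fully (15 N) and released, the last picture shows nothing else moved and the arm clear, and the job is handed in; no verdict came back.

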